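# Press the grinding top home on a pepper grinder jar

## Robot

A 6-joint arm with a two-finger parallel gripper is mounted at the origin on the work surface; the furniture and walls round the work are solid. World frame = base frame: x ahead of the robot, y to its left, z up, the work surface at z = 0. Lengths are in m, angles in rad, forces in N, time in s.
With the tool pointing down it reaches from about 0.35 to 0.875 m from the base axis. Payload 4.2 kg.
Tool frame: the origin (TCP) lies on the centre line of the jaws, within the pads' length; the fingertips stand 25 mm ahead of it and the grasp point (between the pads) lies 6 mm ahead of it; z points along the fingers, y is the direction in which the jaws open and shut (so a half turn about z gives the same grasp; the last joint's range is limited). The gripper opens to 87 mm and grips with 3 to 60 N. Pads are 19 mm wide; open, the fingers measure 117 mm over their backs; the gripper's body (75 mm by 190 mm) begins 51 mm behind the grasp point.
Start: joints at [1.429, 0.385, 0.008, 0, -1.194, -0.259], TCP at [0.244, 0.575, 0.216] pointing down, gripper open.
Joint ranges: [-3.14, 3.14], [-1.21, 2.06], [-1.07, 1.41], [-3.16, 2.05], [-2.99, -0.16], [-3.1, 3.1]. Speed limits (rad/s): [2.79, 2.79, 3.14, 3.14, 3.14, 3.14].

## Interface

Orientations are given as a unit quaternion [x, y, z, w].
In Python, from station import bot, grab_frame, nets gives the robot as it stands.
- The arm moves only by the shell command python3 -m inch 'ROWS' [FORCE]. ROWS is JSON, a list of rows, each a list of 3 entries, a list of its own where there are three numbers: the shift along the tool's x, y, z in m, then the turn, a rotation vector about the tool's x, y, z in degrees, then the finger opening in m, from 0 to 0.087. In form: [[[dx, dy, dz], [rx, ry, rz], claw], ...]. A call has 1 to 20 rows; each row shifts and turns the pose as measured when the row begins, along the tool's axes as they then stand; what a row does not reach is not made up. A row lasts 1/10 s, in which the tool goes at most 50 mm and 8.59 degrees, less where a joint would pass 70% of its speed; a pose out of reach is approached as far as the arm can. A call is refused whole if a number of a shift passes 0.05 or a number of a turn 8.59, either way. A call with a gripper value outside its range is refused whole. The fingers move at their own pace and stop on an object; FORCE is the grip in N (left out, the last holds). Time passes only in rows, so rows that do not move let the fingers close. It gives the time, the measured TCP pose, the force and the opening at its end, in the units of the state.
- bot.sense(): the state, without advancing time (a new reading comes with each control period).
- grab_frame(name): name is "scene" or "top" or "wrist"; returns a dict with "img" (400x640x3 uint8, red, green, blue), "depth" (400x640 float32, m along the optical axis (not along the pixel's ray), 0 where there is no reading), "mtx" (3x3 intrinsics, pixels), "eye" and "attitude" of the camera in the world. Camera axes: x right, y down, z forward; pixel columns grow to the right and rows downward; lengths in m; the calibration is good to about 2 mm. A picture is of the moment at which its call begins.
- bot.close_job(): hands the job in, once; it reports no verdict.
Trained networks look in a picture, given as the dict that the camera call returned (one of the last four; its "shot" number tells which), for a name from the list of things; names that differ only in an ending like _2 or _b are one class to them, and where a whole thing is asked for, a point or a joint stands for the part that bears it (a point fixed in the world has none). Each returns a list of dicts, best first, with "confidence" (0 to 1); they miss things now and then, are a little off and sometimes report something else, mostly with a low value. They report only what shows in the picture. A call takes as long as a camera call.
- nets.find_in(picture, label): "position" ([row, column] in pixels, amid what is visible of it).
- nets.place_of(picture, label): "position" ([row, column] in pixels: a listed point, or the origin of a listed thing).
The state is a dict: "time": time; "q": joint angles; "joint_vel": joint speeds; "effort": joint torques, N m; "eef_pos": TCP position; "orientation": TCP orientation; "contact_force": force on the tool from outside, world axes, zero at the start; "torque": the same for the moment, N m; "gripper_width": finger opening in m.
Only numpy, scipy, OpenCV 4.12 (cv2) and the standard library are available. Lean on these libraries where they do the work, as an engineer would, in place of code of your own. Each camera call takes 0.05 s, during which the arm holds its last target.

## Task

One pepper grinder jar still has its black top standing proud on the white neck. Without gripping or lifting it, push that jar low on its glass so that it slides upright across the table, without tipping, until it is seated in the V of the hand press; then press the knob of the press down to drive the top fully home, and let the knob come back up. Leave the finished jars and the small lidded jar where they are.

Things in the scene. Friction and masses are not known exactly. Their poses are not given: they have to be found in the camera images.
- grinder: jar to be closed: upright round glass jar of dark peppercorns, 46 mm wide, straight sides up to 76 mm, black ribbed top 41 mm wide. 142 mm tall at the start with 10 mm of white neck showing below the top; 132 mm when home. 0.2 to 0.4 kg, free on the table before the press, at one of two places. May tip if pushed higher than 30 mm above the table. Origin: centre of underside, z up.
- grinder_top (a joint): how far the black top has been pushed down on the neck of grinder, in m: 0 standing proud (start), 0.010 fully home. It is stiff (about 4 N) and stays where it is left.
- press: hand press bolted to the table. Origin: where the centre of a seated jar's underside lies (z = 0), straight below the ram; x points from the open mouth into the V. The V: two upright white cheeks, 46 mm high, 10 mm thick, at 45 degrees to x, meeting 33 mm behind the origin and reaching out to 34 mm either side of it; a seated jar touches both. No floor: the jar stays on the table.
- press_ram (a joint): travel of the ram in m: 0 at rest (up), 0.022 at most, growing downwards. Its pad meets a proud top at 0.008 and has it home at 0.018. A spring brings it back (3 to 5 N); with the top's resistance it takes about 9 N at the knob.
- press_knob (a point): centre of the top face of the ram's black round palm knob (46 mm in diameter), straight above press; 262 mm above the table at rest, moves with the ram. Nothing stands above it.
- press_pad (a point): centre of the underside of the ram's round pad (36 mm wide), 150 mm above the table at rest. Above it, from 170 to 208 mm height, is the ram's sleeve, 38 mm wide, on an arm from a column that stands 82 mm behind the origin of press and is 222 mm high.
- finished_a: bystander: a finished grinder jar, same shape as grinder but 132 mm tall, its black top already home so that no white neck shows. Origin at the centre of its underside. It stands before the mouth of the press, at the other of the two places.
- finished_b: bystander: a finished grinder jar, same shape as grinder but 132 mm tall, its black top already home so that no white neck shows. Origin at the centre of its underside. It stands beside the press, on the side away from the robot.
- saffron_jar: a bystander: a small round glass jar with red contents and a pale lid, 49 mm in diameter, 76 mm tall, beside the press on the robot's side. Origin at the centre of its underside.

How it is judged:
On the way, in this order (a step that is already met when the one before it is completed fails the run):
1. the jar stands upright in the V of the press, its top still proud (horizontal distance between grinder and press below 0.007 m and angle between grinder's own z axis and vertical below 0.06 rad and value of joint grinder_top below 0.002 m), for 0.2 s.
2. the ram, pushed down at its knob, has driven the top home, with no finger on the jar (horizontal distance between grinder and press below 0.007 m and value of joint press_ram above 0.0155 m and value of joint grinder_top above 0.0085 m and contact force between each of the arm, the fingers and grinder below 0.2 N), for 0.1 s.
At the end, for the whole second after the job is handed in: The jar stands still and upright (within 3 degrees) on the table, its centre within 7 mm of the seated position in the V; its top is home within 1.5 mm; the ram is back up within 3 mm; the finished jars and the small jar stand within 15 mm of where they were (horizontal distance between grinder and press below 0.007 m and angle between grinder's own z axis and vertical below 0.06 rad and value of joint grinder_top above 0.0085 m and value of joint press_ram below 0.003 m and linear speed of grinder below 0.02 m/s and height (world z) of grinder below 0.004 m and distance of each of finished_a, finished_b, saffron_jar from where it was at the start of the episode below 0.015 m); the robot touches nothing.
It fails at once if the jar is tipped by more than 14 degrees (angle between grinder's own z axis and vertical above 0.25 rad).
It fails at once if the jar is lifted off the table (height (world z) of grinder above 0.012 m).
It fails at once if the jar is gripped or rammed (more than 35 N from the fingers) (contact force between the fingers and grinder above 35 N).
It fails at once if a finished jar or the small lidded jar is pushed away (15 mm) or tipped (distance of any of finished_a, finished_b, saffron_jar from where it was at the start of the episode above 0.015 m or angle between any of finished_a, finished_b, saffron_jar's own z axis and vertical above 0.25 rad).
It also fails if it takes over 64 s, if anything falls off the work surface, if the arm or the gripper's body presses on something with over 40 N, if the wrist force passes 120 N, or if a joint passes its speed limit or range.

## Working session

There is one attempt and no reset: what is moved stays moved. The work goes in short steps, Python scripts to look and compute and a shell command to move; the robot and the scene stay as the last step left them, time stands still between calls to the robot, and variables do not carry over. Pictures are saved under pics/ and viewed, and the job is handed in when it is done.

```bash
ls; mkdir -p pics; cat > h.py <<'E'
from station import bot, grab_frame, nets
import numpy as np, cv2
from scipy.spatial.transform import Rotation as R
def Rm(a):
    a=np.array(a,float)
    return a if a.shape==(3,3) else R.from_quat(a).as_matrix()
def pt(f,px,depth=None,z=None):
    r,c=px; K=np.array(f["mtx"]); d=np.linalg.inv(K)@[c,r,1]
    M=Rm(f["attitude"]); e=np.array(f["eye"]); w=M@d
    if z is not None: return e+w*(z-e[2])/w[2]
    if depth is None: depth=f["depth"][int(round(r)),int(round(c))]
    return e+w*depth
def cloud(f):
    h,w=f["depth"].shape; c,r=np.meshgrid(np.arange(w),np.arange(h))
    K=np.array(f["mtx"]); d=np.stack([(c-K[0,2])/K[0,0],(r-K[1,2])/K[1,1],np.ones_like(c)],-1)*f["depth"][...,None]
    return d@Rm(f["attitude"]).T+np.array(f["eye"])
def save(f,n): cv2.imwrite(f"pics/{n}.png",cv2.cvtColor(f["img"],cv2.COLOR_RGB2BGR))
E
python3 - <<'E'
from h import *
np.set_printoptions(precision=4,suppress=True)
for n in ("scene","top"):
    f=grab_frame(n); save(f,n+"0"); print(n,f["eye"],f["attitude"])
    np.savez(f"{n}0.npz",**{k:np.array(v) for k,v in f.items()})
    for l in ("grinder","press","press_knob","press_pad","finished_a","saffron_jar"):
        for o in nets.place_of(f,l)[:4]:
            print(l,np.round(o["position"],1),round(o["confidence"],2),pt(f,o["position"],z={"press_knob":.262,"press_pad":.15}.get(l,0.)))
print(bot.sense())
E
```

```text
pics
scene [1.0803 0.2205 0.9082] [ 0.5193  0.7922 -0.2628 -0.1834]
grinder [276.1 306.3] 0.93 [ 0.6602  0.0349 -0.    ]
press [220.1 285.1] 0.86 [ 0.5333 -0.0828  0.    ]
press_knob [149.3 279. ] 0.78 [ 0.5298 -0.0874  0.262 ]
press_pad [181.7 280.6] 0.8 [ 0.5285 -0.0903  0.15  ]
finished_a [243.  236.3] 0.9 [ 0.6469 -0.1655  0.    ]
finished_a [225.9 341.3] 0.62 [0.4903 0.0602 0.    ]
saffron_jar [187.7 294. ] 0.73 [ 0.4237 -0.1078  0.    ]
top [0.4195 0.0186 1.0393] [-0.6985  0.7106 -0.0598  0.0586]
grinder [180.1 306.3] 0.93 [0.6602 0.0465 0.    ]
press [222.4 359.5] 0.87 [ 0.548  -0.0871  0.    ]
press [271.  365.8] 0.47 [ 0.426  -0.0987  0.    ]
press_knob [211.1 371. ] 0.74 [ 0.5369 -0.0831  0.262 ]
press_pad [219.4 366.3] 0.69 [ 0.5357 -0.0869  0.15  ]
finished_a [182.1 386.1] 0.83 [ 0.6514 -0.1592  0.    ]
finished_a [248.6 300.2] 0.81 [0.4843 0.0639 0.    ]
saffron_jar [273.  364.1] 0.94 [ 0.4212 -0.0943  0.    ]
{'time': 0.7, 'q': array([ 1.4286,  0.3847,  0.0079, -0.    , -1.194 , -0.2586]), 'joint_vel': array([-0.0003,  0.0023,  0.0009, -0.0001, -0.0003, -0.0007]), 'effort': array([  0.0003, -39.0328,  18.7585,   4.2239,   0.0156,  -0.    ]), 'eef_pos': array([0.2438, 0.5755, 0.216 ]), 'orientation': array([ 0.98  , -0.1991, -0.    , -0.    ]), 'contact_force': array([-0.0172,  0.9235,  0.4287]), 'torque': array([-0.0214, -0.0075,  0.0323]), 'gripper_width': 0.08703332225523049}
```

View pics/scene0.png

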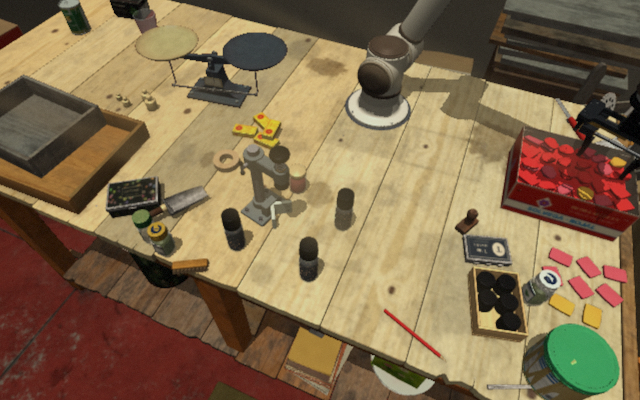

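View pics/top0.png

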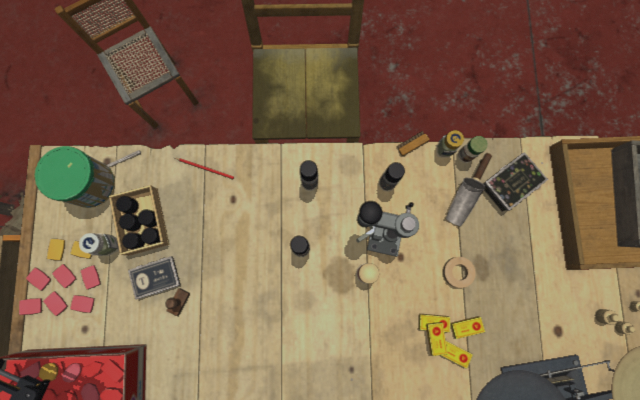

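```bash
python3 - <<'E'
from h import *
np.set_printoptions(precision=4,suppress=True)
f=dict(np.load("scene0.npz")); g=dict(np.load("top0.npz"))
a=cv2.resize(f["img"][130:290,200:370],None,fx=4.5,fy=3.7,interpolation=cv2.INTER_CUBIC)
b=cv2.resize(g["img"][150:300,280:430],None,fx=4,fy=4,interpolation=cv2.INTER_CUBIC)
cv2.imwrite("pics/sc.png",a[:,:,::-1]);cv2.imwrite("pics/tc.png",b[:,:,::-1])
for n,F in (("s",f),("t",g)):
    P=cloud(F).reshape(-1,3); P=P[F["depth"].reshape(-1)>0]
    for nm,x,y in (("A",.655,.04),("B",.487,.062),("fb",.649,-.162),("saf",.422,-.097)):
        m=(np.hypot(P[:,0]-x,P[:,1]-y)<.045)&(P[:,2]>.02)
        Q=P[m]; zt=np.percentile(Q[:,2],97); T=Q[Q[:,2]>zt-.006]
        print(n,nm,"ztop",zt,Q[:,2].max(),"topc",(T.min(0)+T.max(0))/2,T.mean(0),len(T))
    m=(np.abs(P[:,0]-.54)<.06)&(P[:,1]>-.25)&(P[:,1]<0)
    Q=P[m]
    for lo,hi in ((.25,.275),(.21,.235),(.03,.05)):
        T=Q[(Q[:,2]>lo)&(Q[:,2]<hi)]; print(n,lo,len(T),T.min(0),T.max(0),T.mean(0)) if len(T) else 0
E
```

```text
s A ztop 0.14437351714624744 0.1462539446774035 topc [0.6539 0.0375 0.1424] [0.6547 0.0377 0.1425] 234
s B ztop 0.13463673217233077 0.13640816796918231 topc [0.4857 0.0605 0.1326] [0.4867 0.061  0.1328] 178
s fb ztop 0.13434223470043838 0.13686234309102152 topc [ 0.6492 -0.1608  0.133 ] [ 0.6502 -0.1603  0.1325] 198
s saf ztop 0.07996459379015511 0.08094838974458707 topc [ 0.4205 -0.0982  0.0775] [ 0.4205 -0.0973  0.0775] 190
s 0.25 297 [ 0.5132 -0.1055  0.2504] [ 0.5578 -0.0609  0.2654] [ 0.54   -0.0816  0.2607]
s 0.21 222 [ 0.5023 -0.1819  0.21  ] [ 0.5605 -0.0706  0.2346] [ 0.529  -0.1303  0.22  ]
s 0.03 362 [ 0.4969 -0.1831  0.0302] [ 0.5716 -0.0776  0.05  ] [ 0.5285 -0.1224  0.0421]
t A ztop 0.14361543535628687 0.14440486601364344 topc [0.6547 0.0386 0.141 ] [0.6547 0.0387 0.1412] 231
t B ztop 0.1343367787822392 0.13562254908787563 topc [0.4854 0.0619 0.132 ] [0.4862 0.0624 0.1313] 238
t fb ztop 0.13307347846275347 0.13445669899885782 topc [ 0.6503 -0.1595  0.1308] [ 0.6494 -0.1596  0.1308] 232
t saf ztop 0.07851024532303608 0.07973166868732728 topc [ 0.421  -0.0964  0.0761] [ 0.4211 -0.0961  0.0754] 306
t 0.25 434 [ 0.5147 -0.1033  0.251 ] [ 0.5575 -0.0607  0.2651] [ 0.5356 -0.0815  0.2598]
t 0.21 165 [ 0.5038 -0.1754  0.2101] [ 0.5621 -0.1482  0.2243] [ 0.5176 -0.1611  0.2198]
t 0.03 237 [ 0.498 -0.177  0.03 ] [ 0.5337 -0.0753  0.05  ] [ 0.5132 -0.1217  0.0428]
```

View pics/sc.png

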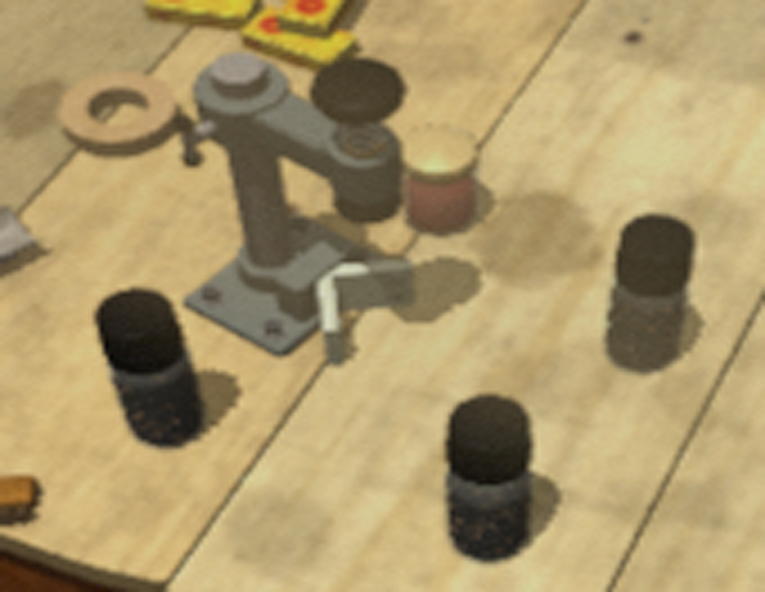

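View pics/tc.png

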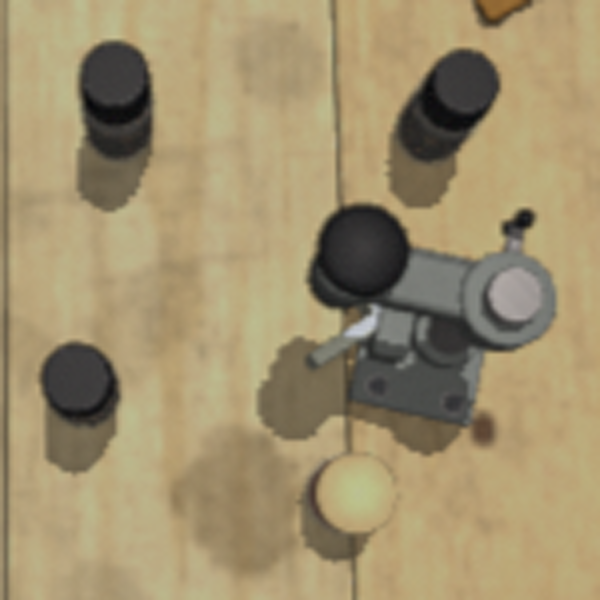

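```bash
python3 - <<'E'
from h import *
np.set_printoptions(precision=4,suppress=True)
f=dict(np.load("scene0.npz")); g=dict(np.load("top0.npz"))
print("col top",pt(g,(150+297/4,280+513/4),z=.235),pt(g,(150+297/4,280+513/4)), pt(f,(130+88/3.7,200+238/4.5)))
print("knob top",pt(g,(150+250/4,280+363/4)), pt(f,(130+88/3.7,200+358/4.5)))
for F in (f,g):
    P=cloud(F).reshape(-1,3);P=P[F["depth"].reshape(-1)>0]
    m=(np.abs(P[:,0]-.53)<.1)&(P[:,1]>-.25)&(P[:,1]<0)
    Q=P[m]
    T=Q[(Q[:,2]>.255)];c,r=cv2.minEnclosingCircle(T[:,:2].astype(np.float32));print("knob",c,r,len(T))
    T=Q[(Q[:,2]>.225)&(Q[:,2]<.245)&(Q[:,1]<-.13)];
    if len(T): print("cap",cv2.minEnclosingCircle(T[:,:2].astype(np.float32)),np.median(T[:,2]),len(T))
    T=Q[(Q[:,2]>.212)&(Q[:,2]<.245)&(Q[:,1]<-.13)];
    print("collar",cv2.minEnclosingCircle(T[:,:2].astype(np.float32)),len(T))
    T=Q[(Q[:,2]>.04)&(Q[:,2]<.052)]
    im=np.zeros((600,600),np.uint8)
    for p in T:
        u=int((p[0]-.45)*4000);v=int((-.05-p[1])*4000)
        if 0<=u<600 and 0<=v<600: cv2.circle(im,(u,v),4,255,-1)
    cv2.imwrite("pics/v%d.png"%(F is g),im)
E
```

```text
col top [ 0.5136 -0.1587  0.235 ] [ 0.5154 -0.1621  0.2197] [ 0.5287 -0.1567  0.2172]
knob top [ 0.5342 -0.0825  0.262 ] [ 0.5426 -0.0797  0.2636]
knob (0.5357820391654968, -0.08370641618967056) 0.024013908579945564 273
cap ((0.514463484287262, -0.15033498406410217), 9.999999747378752e-05) 0.22531768597977686 1
collar ((0.5313873887062073, -0.16723573207855225), 0.029172584414482117) 121
knob (0.5366880297660828, -0.0820990651845932) 0.022506004199385643 417
collar ((0.5171468257904053, -0.16181330382823944), 0.013780113309621811) 157
```

View pics/v0.png

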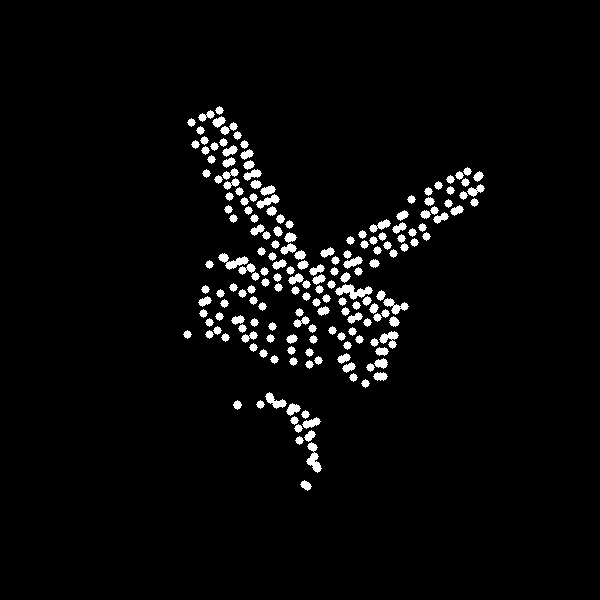

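View pics/v1.png

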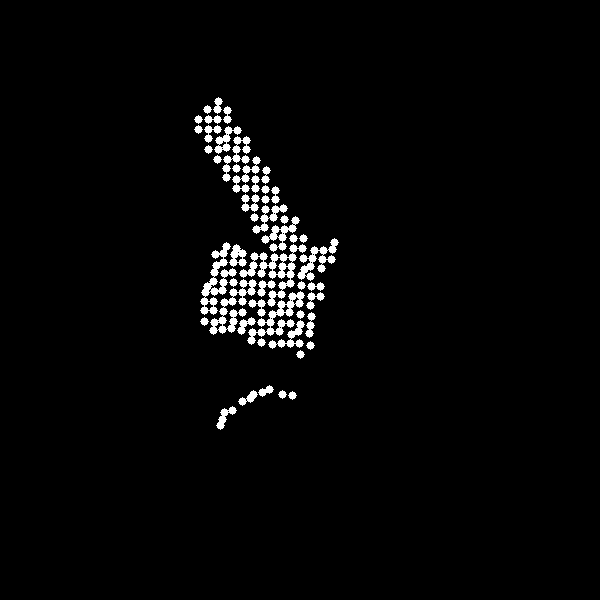

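```bash
python3 -m inch '[[[0.04,0.015,0],[0,0,0],0.022],[[0.04,0.015,0],[0,0,0],0.022],[[0.04,0.015,0],[0,0,0],0.022],[[0.04,0.015,0],[0,0,0],0.022],[[0.04,0.015,0],[0,0,0],0.022],[[0.04,0.015,0],[0,0,0],0.022],[[0.04,0.015,0],[0,0,0],0.022],[[0.04,0.015,0],[0,0,0],0.022],[[0.04,0.015,0],[0,0,0],0.022],[[0.04,0.015,0],[0,0,0],0.022],[[0.04,0.015,0],[0,0,0],0.022],[[0.04,0.015,0],[0,0,0],0.022]]' 20
cat >> h.py <<'E'
def goal(phi,theta,tip_pos=None,tcp=None):
    p,t=np.radians([phi,theta])
    w=np.array([np.cos(p),np.sin(p),0]); z=-w*np.sin(t)-np.array([0,0,np.cos(t)])
    y=np.array([-np.sin(p),np.cos(p),0]); x=np.cross(y,z)
    M=np.stack([x,y,z],1)
    return M
def rel(M=None,p=None):
    s=bot.sense(); C=R.from_quat(s["orientation"]); 
    print("t",s["time"],"p",np.round(s["eef_pos"],4),"F",np.round(s["contact_force"],2),"w",round(s["gripper_width"],4),"q",np.round(s["q"],2))
    if M is not None:
        print("rotvec deg tool",np.round(np.degrees((C.inv()*R.from_matrix(M)).as_rotvec()),2))
        if p is not None: print("shift in goal axes",np.round(M.T@(np.array(p)-s["eef_pos"]),4))
    if p is not None: print("shift in tool",np.round(C.inv().apply(np.array(p)-s["eef_pos"]),4))
E
python3 -c "
from h import *
rel(goal(45,45),[.71,.093,.2])"
```

```text
time: 1.9
eef_pos: [0.6275, 0.2158, 0.2171]
orientation: [0.981, -0.193, 0.001, -0.002]
contact_force: [0.0, -0.6, -0.2]
gripper_width: 0.0219
t 1.9 p [0.6275 0.2158 0.2171] F [ 0.01 -0.61 -0.16] w 0.0219 q [ 0.57  0.45  0.11 -0.   -1.23  0.61]
rotvec deg tool [-44.2   29.44 105.98]
shift in goal axes [ 0.008  -0.1452  0.0322]
shift in tool [0.1228 0.0825 0.0169]
```

```bash
python3 -m inch '[[[0,0,0],[-2.95,1.96,7.06],0.022],[[0,0,0],[-2.95,1.96,7.06],0.022],[[0,0,0],[-2.95,1.96,7.06],0.022],[[0,0,0],[-2.95,1.96,7.06],0.022],[[0,0,0],[-2.95,1.96,7.06],0.022],[[0,0,0],[-2.95,1.96,7.06],0.022],[[0,0,0],[-2.95,1.96,7.06],0.022],[[0,0,0],[-2.95,1.96,7.06],0.022],[[0,0,0],[-2.95,1.96,7.06],0.022],[[0,0,0],[-2.95,1.96,7.06],0.022],[[0,0,0],[-2.95,1.96,7.06],0.022],[[0,0,0],[-2.95,1.96,7.06],0.022],[[0,0,0],[-2.95,1.96,7.06],0.022],[[0,0,0],[-2.95,1.96,7.06],0.022],[[0,0,0],[-2.95,1.96,7.06],0.022]]'
python3 -c "
from h import *
rel(goal(45,45),[.715,.098,.2])"
```

```text
time: 3.4
eef_pos: [0.6319, 0.21, 0.2165]
orientation: [-0.31, 0.866, -0.15, -0.361]
contact_force: [0.5, 0.7, 0.6]
gripper_width: 0.0219
t 3.4 p [0.6319 0.21   0.2165] F [0.47 0.7  0.59] w 0.0219 q [ 0.61  0.91  0.69  0.11 -2.15 -1.47]
rotvec deg tool [ 1.9  -1.15 -4.76]
shift in goal axes [ 0.0028 -0.138   0.0261]
shift in tool [-0.0092 -0.1385  0.0214]
```

```bash
python3 -m inch '[[[0,0,0],[1.9,-1.1,-4.7],0.022],[[0.003,-0.035,0.006],[0,0,0],0.022],[[0,-0.035,0.006],[0,0,0],0.022],[[0,-0.035,0.006],[0,0,0],0.022],[[0,-0.033,0.006],[0,0,0],0.022]]'
python3 - <<'E'
from h import *
rel(goal(45,45),[.715,.098,.16])
rel(goal(45,45),[.715,.098,.03])
for n in ("scene","wrist"):
    f=grab_frame(n); save(f,n+"1")
E
```

```text
time: 3.9
eef_pos: [0.7188, 0.1005, 0.1978]
orientation: [-0.357, 0.852, -0.148, -0.354]
contact_force: [0.2, 0.4, -0.3]
gripper_width: 0.0223
t 3.9 p [0.7188 0.1005 0.1978] F [ 0.19  0.36 -0.27] w 0.0223 q [ 0.46  1.01  0.8   0.27 -2.11 -1.19]
rotvec deg tool [-0.24 -0.12  0.33]
shift in goal axes [-0.0236  0.001   0.0299]
shift in tool [-0.0237  0.0009  0.0299]
t 3.9 p [0.7188 0.1005 0.1978] F [ 0.19  0.36 -0.27] w 0.0223 q [ 0.46  1.01  0.8   0.27 -2.11 -1.19]
rotvec deg tool [-0.24 -0.12  0.33]
shift in goal axes [-0.1155  0.001   0.1218]
shift in tool [-0.1158  0.0008  0.1216]
```

View pics/scene1.png

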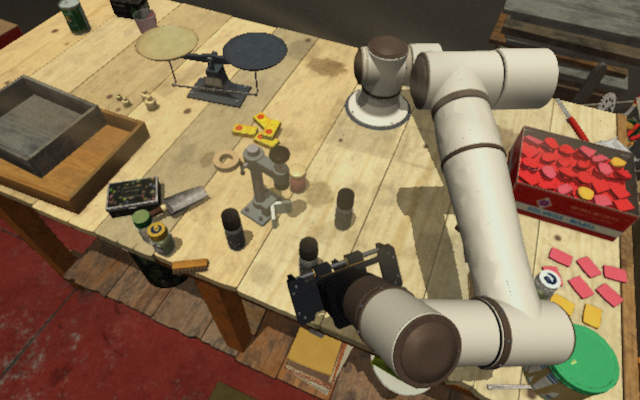

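View pics/wrist1.png

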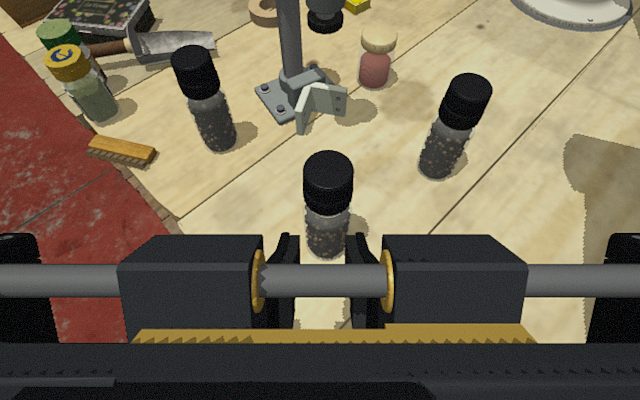

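```bash
python3 - <<'E'
from h import *
np.set_printoptions(precision=3,suppress=True)
f=dict(np.load("scene0.npz")); g=dict(np.load("top0.npz"))
print("can lid",pt(f,(360,580)),pt(g,(175,70)),"edge",pt(g,(175,102)))
print("pen",pt(f,(335,412)))
f=grab_frame("scene")
for px in ((350,430),(325,500),(335,550),(280,505),(345,575)): print(px,pt(f,px))
E
```

```text
can lid [0.668 0.597 0.12 ] [0.653 0.583 0.121] edge [0.667 0.542 0.061]
pen [0.698 0.307 0.001]
(350, 430) [0.901 0.285 0.465]
(325, 500) [0.824 0.36  0.428]
(335, 550) [0.8   0.425 0.405]
(280, 505) [0.757 0.359 0.422]
(345, 575) [0.644 0.586 0.123]
```

```bash
python3 -m inch '[[[-0.019,0,0.02],[0,0,0],0.022],[[-0.019,0,0.02],[0,0,0],0.022],[[-0.019,0,0.02],[0,0,0],0.022],[[-0.019,0,0.02],[0,0,0],0.022],[[-0.015,0,0.015],[0,0,0],0.022],[[0,0,0],[0,0,0],0.022]]'
python3 - <<'E'
from h import *
rel(goal(45,45),[.715,.098,.03])
f=grab_frame("wrist"); save(f,"w2")
f=grab_frame("scene"); save(f,"s2")
E
```

```text
time: 4.65
eef_pos: [0.7155, 0.1027, 0.0631]
orientation: [-0.357, 0.853, -0.148, -0.352]
contact_force: [-0.4, -0.0, -1.3]
gripper_width: 0.0215
t 4.65 p [0.7155 0.1027 0.0631] F [-0.35 -0.03 -1.26] w 0.0215 q [ 0.46  1.07  0.64  0.24 -1.88 -1.26]
rotvec deg tool [-0.36  0.13  0.31]
shift in goal axes [-0.0208 -0.003   0.026 ]
shift in tool [-0.0207 -0.0029  0.0261]
```

View pics/w2.png

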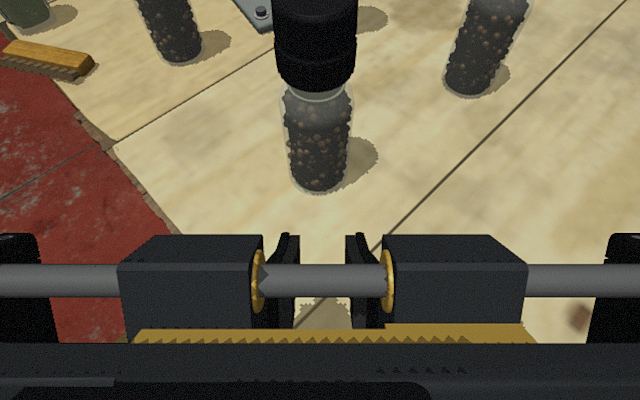

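View pics/s2.png

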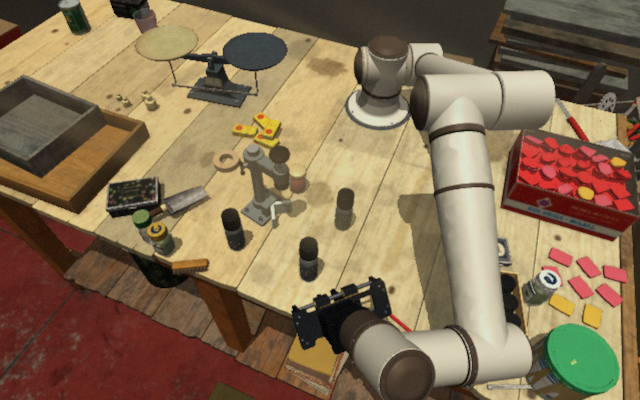

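```bash
python3 -m inch '[[[-0.01,-0.001,0.013],[0,0,0],0.022],[[-0.01,-0.001,0.013],[0,0,0],0.022],[[0,0,0],[0,0,0],0.022]]'
python3 -c "
from h import *
rel(goal(45,45),[.6865,.0695,.03])
f=grab_frame('wrist')
for l in ('grinder','press'): print([(np.round(o['position'],0),round(o['confidence'],2),np.round(pt(f,o['position'],z=0.),4)) for o in nets.place_of(f,l)[:2]])"
```

```text
time: 5.05
eef_pos: [0.7176, 0.0998, 0.0363]
orientation: [-0.358, 0.855, -0.149, -0.345]
contact_force: [0.1, 0.1, 0.2]
gripper_width: 0.0219
t 5.05 p [0.7176 0.0998 0.0363] F [0.08 0.07 0.19] w 0.0219 q [ 0.46  1.09  0.61  0.25 -1.82 -1.27]
rotvec deg tool [-0.72  0.83  0.1 ]
shift in goal axes [0.0262 0.0005 0.0352]
shift in tool [0.0267 0.001  0.0348]
[(array([151., 324.]), 0.82, array([0.6545, 0.0376, 0.    ]))]
[]
```

```bash
python3 -m inch '[[[0.006,0,0.009],[-0.7,0.8,0],0.022],[[0.006,0,0.009],[0,0,0],0.022],[[0.006,0,0.008],[0,0,0],0.022],[[0,0,0],[0,0,0],0.022]]'
python3 -c "
from h import *
rel(goal(45,45),[.6865,.0695,.03])
f=grab_frame('wrist');save(f,'w3')"
```

```text
time: 5.6
eef_pos: [0.6961, 0.0762, 0.0342]
orientation: [-0.354, 0.854, -0.146, -0.352]
contact_force: [0.1, -0.3, -0.4]
gripper_width: 0.0221
t 5.6 p [0.6961 0.0762 0.0342] F [ 0.15 -0.3  -0.42] w 0.0221 q [ 0.44  1.05  0.5   0.24 -1.77 -1.27]
rotvec deg tool [-0.05  0.24 -0.06]
shift in goal axes [0.0052 0.002  0.0111]
shift in tool [0.0052 0.002  0.0111]
```

View pics/w3.png

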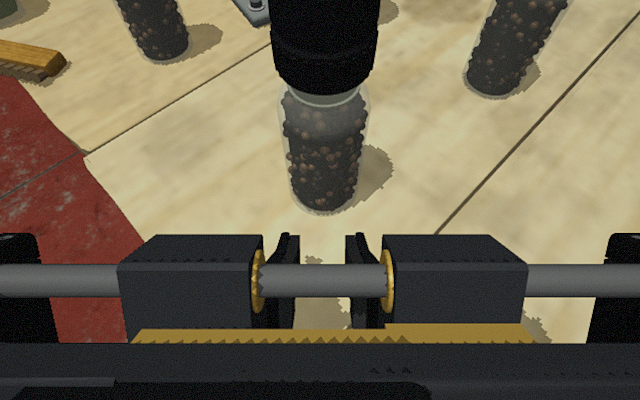

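```bash
python3 -m inch '[[[0.001,0.002,0.007],[0,0,0],0.022],[[0.003,0,0.004],[0,0,0],0.022],[[0.003,0,0.003],[0,0,0],0.022],[[0.003,0,0.003],[0,0,0],0.022],[[0.003,0,0.003],[0,0,0],0.022]]'
python3 -c "
from h import *
rel(goal(45,45),[.6865,.0695,.03])
f=grab_frame('wrist');save(f,'w4')"
```

```text
time: 6.15
eef_pos: [0.6783, 0.0611, 0.0289]
orientation: [-0.354, 0.855, -0.147, -0.35]
contact_force: [0.2, 0.2, 0.0]
gripper_width: 0.0217
t 6.15 p [0.6783 0.0611 0.0289] F [0.19 0.24 0.04] w 0.0217 q [ 0.44  1.01  0.4   0.25 -1.71 -1.28]
rotvec deg tool [-0.14  0.37 -0.07]
shift in goal axes [-0.0075  0.0001 -0.009 ]
shift in tool [-0.0076  0.0001 -0.009 ]
```

View pics/w4.png

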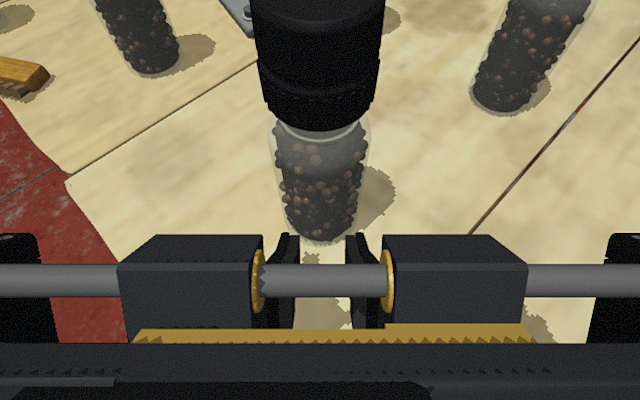

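```bash
cat >> h.py <<'E'
def jar(f,x=.655,y=.038,r=.05):
    P=cloud(f).reshape(-1,3); P=P[f["depth"].reshape(-1)>0]
    m=(np.hypot(P[:,0]-x,P[:,1]-y)<r)&(P[:,2]>.125)&(P[:,2]<.15)
    Q=P[m]; 
    if len(Q)<30: return None
    zt=np.percentile(Q[:,2],97); T=Q[Q[:,2]>zt-.006]
    return np.round([*((T.min(0)+T.max(0))/2)[:2],zt,len(T)],4)
E
python3 - <<'E'
from h import *
f=grab_frame('top');save(f,'t4');print(jar(f))
print([(np.round(o['position'],0),round(o['confidence'],2),np.round(pt(f,o['position'],z=0.),4)) for o in nets.place_of(f,'grinder')[:2]])
f=grab_frame('scene');print(jar(f))
f=grab_frame('wrist');
print([(np.round(o['position'],0),round(o['confidence'],2),np.round(pt(f,o['position'],z=0.),4)) for o in nets.place_of(f,'grinder')[:2]])
E
```

```text
[6.554e-01 3.860e-02 1.441e-01 2.270e+02]
[(array([182., 306.]), 0.88, array([0.6547, 0.0466, 0.    ]))]
[6.535e-01 3.720e-02 1.450e-01 2.300e+02]
[]
```

View pics/t4.png

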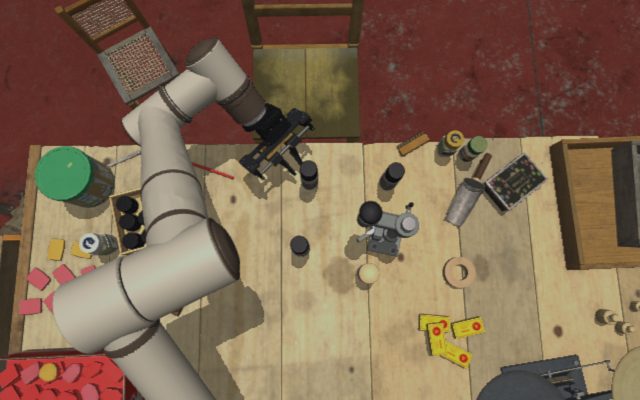

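```bash
python3 -m inch '[[[0.003,0,0.003],[0,0,0],0.022],[[0.003,0,0.003],[0,0,0],0.022],[[0.003,0,0.003],[0,0,0],0.022]]'
python3 - <<'E'
from h import *
f=grab_frame('top');print(jar(f))
f=grab_frame('scene');print(jar(f))
f=grab_frame('wrist');save(f,'w5')
rel(goal(45,45))
E
```

```text
time: 6.75
eef_pos: [0.6695, 0.0525, 0.0283]
orientation: [-0.354, 0.855, -0.147, -0.35]
contact_force: [0.5, -0.0, 0.0]
gripper_width: 0.0221
[6.548e-01 3.860e-02 1.440e-01 2.320e+02]
[6.531e-01 3.700e-02 1.452e-01 2.360e+02]
t 6.9 p [0.6697 0.0525 0.0286] F [0.8  0.45 0.55] w 0.0219 q [ 0.43  0.99  0.36  0.25 -1.68 -1.29]
rotvec deg tool [-0.18  0.42 -0.07]
```

View pics/w5.png

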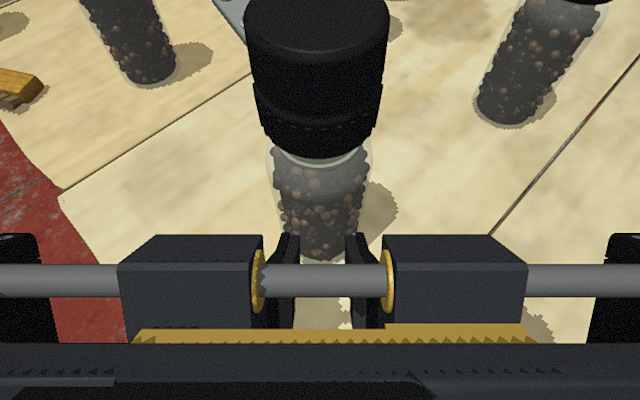

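```bash
python3 - <<'E'
from h import *
np.set_printoptions(precision=4,suppress=True)
f=grab_frame('wrist'); s=bot.sense(); C=R.from_quat(s["orientation"])
for px in ((240,290),(240,352),(250,285),(250,358),(290,283),(245,270),(255,320),(200,320),(250,190)):
    p=pt(f,px); print(px,p,"tool",C.inv().apply(p-s["eef_pos"]))
M=Rm(f["attitude"])
for t in ((0,.011,.025),(0,-.011,.025),(.0095,.011,.025),(-.0095,.011,.025),(0,.011,0)):
    w=s["eef_pos"]+C.apply(t); c=M.T@(w-f["eye"]); u=np.array(f["mtx"])@c; print(t,u[1]/u[2],u[0]/u[2],c[2])
E
```

```text
(240, 290) [0.6822 0.0446 0.0455] tool [ 0.0096 -0.0145 -0.0142]
(240, 352) [0.6614 0.0648 0.0446] tool [ 0.0093  0.0145 -0.0133]
(250, 285) [0.6895 0.0508 0.0571] tool [ 0.0109 -0.0153 -0.0292]
(250, 358) [0.6657 0.0717 0.052 ] tool [ 0.0088  0.0163 -0.0242]
(290, 283) [0.7082 0.0791 0.1155] tool [ 0.0283 -0.0088 -0.0941]
(245, 270) [0.6824 0.0217 0.0007] tool [-0.0105 -0.0307  0.029 ]
(255, 320) [0.6706 0.0525 0.0192] tool [-0.007  -0.0006  0.0063]
(200, 320) [0.6702 0.0527 0.0784] tool [ 0.0347 -0.0004 -0.0357]
(250, 190) [0.7179 0.0583 0.1211] tool [ 0.0378 -0.0303 -0.0925]
(0, 0.011, 0.025) 230.7478372507207 340.17366377724386 0.2056821785630918
(0, -0.011, 0.025) 230.76172838827972 302.282920813432 0.20566965919311497
(0.0095, 0.011, 0.025) 215.1177117567065 340.38935147763743 0.20323275662505547
(-0.0095, 0.011, 0.025) 246.01007269644708 339.963052770479 0.20813160050112803
(0, 0.011, 0) 247.395979325151 342.61503954542144 0.18152745125330305
```

```bash
python3 - <<'E'
from h import *
f=grab_frame('top');g=grab_frame('scene')
a=cv2.resize(f["img"][100:200,235:335],None,fx=4,fy=4,interpolation=cv2.INTER_CUBIC)
b=cv2.resize(g["img"][220:320,270:370],None,fx=4,fy=4,interpolation=cv2.INTER_CUBIC)
cv2.imwrite("pics/z5.png",np.hstack([a,b])[:,:,::-1])
f=grab_frame('wrist')
c=cv2.resize(f["img"][200:350,240:400],None,fx=4,fy=4,interpolation=cv2.INTER_CUBIC)
cv2.imwrite("pics/z5w.png",cv2.convertScaleAbs(c[:,:,::-1],alpha=2.0,beta=20))
E
```

```text
(no output)
```

View pics/z5.png

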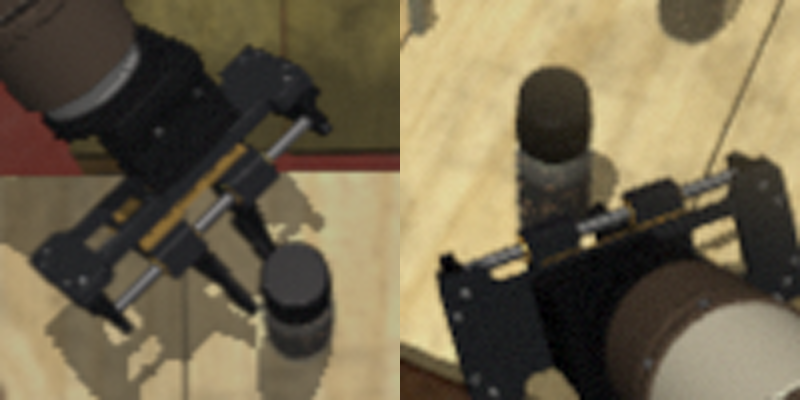

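View pics/z5w.png

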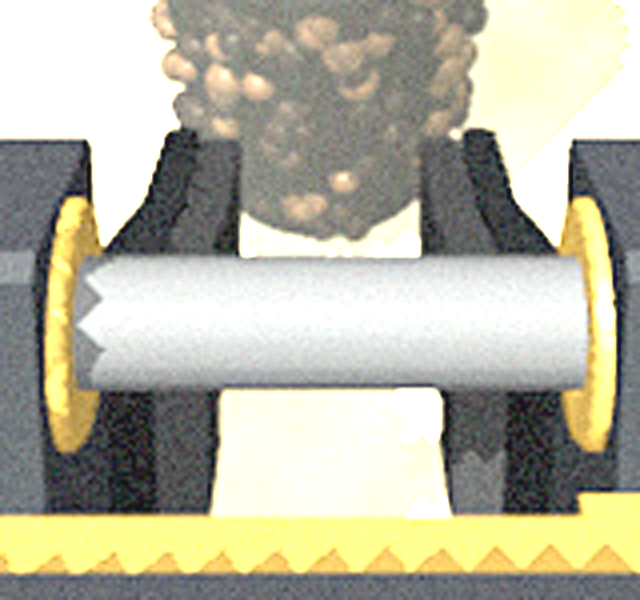

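```bash
python3 - <<'E'
from h import *
np.set_printoptions(precision=4,suppress=True)
f=grab_frame('wrist'); s=bot.sense(); C=R.from_quat(s["orientation"])
P=cloud(f)
T=C.inv().apply((P-s["eef_pos"]).reshape(-1,3)).reshape(P.shape)
for r in (232,234,236,238,242,246,250,254):
    print(r,[tuple(np.round(T[r,c]*1000).astype(int)) for c in (284,290,294,298,302,320,343,347,351,356)])
g=grab_frame('top')
for z in (.01,.02,.03):
    p=pt(g,(177.5,298.5),z=z);print(p,C.inv().apply(p-s["eef_pos"]))
p=pt(g,(177,298));print("d",p,C.inv().apply(p-s["eef_pos"]))
print(s["eef_pos"],f["eye"],C.inv().apply(f["eye"]-s["eef_pos"]))
E
```

```text
232 [(np.int64(11), np.int64(-18), np.int64(-7)), (np.int64(9), np.int64(-15), np.int64(-3)), (np.int64(10), np.int64(-13), np.int64(-6)), (np.int64(12), np.int64(-11), np.int64(-10)), (np.int64(13), np.int64(-9), np.int64(-12)), (np.int64(14), np.int64(0), np.int64(-15)), (np.int64(11), np.int64(11), np.int64(-8)), (np.int64(10), np.int64(13), np.int64(-5)), (np.int64(8), np.int64(15), np.int64(0)), (np.int64(5), np.int64(19), np.int64(9))]
234 [(np.int64(11), np.int64(-18), np.int64(-10)), (np.int64(7), np.int64(-16), np.int64(0)), (np.int64(9), np.int64(-13), np.int64(-4)), (np.int64(10), np.int64(-11), np.int64(-8)), (np.int64(10), np.int64(-9), np.int64(-9)), (np.int64(12), np.int64(0), np.int64(-14)), (np.int64(10), np.int64(11), np.int64(-7)), (np.int64(8), np.int64(13), np.int64(-3)), (np.int64(7), np.int64(15), np.int64(2)), (np.int64(11), np.int64(17), np.int64(-10))]
236 [(np.int64(11), np.int64(-17), np.int64(-13)), (np.int64(9), np.int64(-15), np.int64(-8)), (np.int64(9), np.int64(-13), np.int64(-9)), (np.int64(9), np.int64(-11), np.int64(-9)), (np.int64(9), np.int64(-9)
[... 2057 characters left out ...]
.int64(-15), np.int64(-32)), (np.int64(10), np.int64(-13), np.int64(-31)), (np.int64(9), np.int64(-11), np.int64(-30)), (np.int64(6), np.int64(-10), np.int64(-22)), (np.int64(-8), np.int64(-10), np.int64(10)), (np.int64(-6), np.int64(-1), np.int64(5)), (np.int64(-10), np.int64(12), np.int64(15)), (np.int64(6), np.int64(12), np.int64(-22)), (np.int64(9), np.int64(13), np.int64(-30)), (np.int64(10), np.int64(15), np.int64(-31))]
[0.6651 0.0661 0.01  ] [-0.0173  0.0129  0.0088]
[0.6627 0.0656 0.02  ] [-0.0088  0.0142  0.003 ]
[0.6603 0.0652 0.03  ] [-0.0003  0.0155 -0.0027]
d [0.6594 0.066  0.0391] [ 0.0061  0.0167 -0.0091]
[0.6698 0.0527 0.0284] [0.7178 0.1022 0.1981] [ 0.0701  0.0004 -0.1693]
```

```bash
python3 - <<'E'
import cv2,numpy as np
o=[]
for n in ("wrist1","w3"):
    c=cv2.imread(f"pics/{n}.png")[190:290,250:390]
    o.append(cv2.convertScaleAbs(cv2.resize(c,None,fx=2.8*2,fy=3,interpolation=cv2.INTER_CUBIC),alpha=1.8,beta=15))
t=cv2.imread("pics/t4.png")[130:200,260:330]
cv2.imwrite("pics/z6.png",np.vstack(o)); cv2.imwrite("pics/z6t.png",cv2.convertScaleAbs(cv2.resize(t,None,fx=8,fy=8,interpolation=cv2.INTER_CUBIC),alpha=1.6,beta=10))
E
```

```text
(no output)
```

View pics/z6.png

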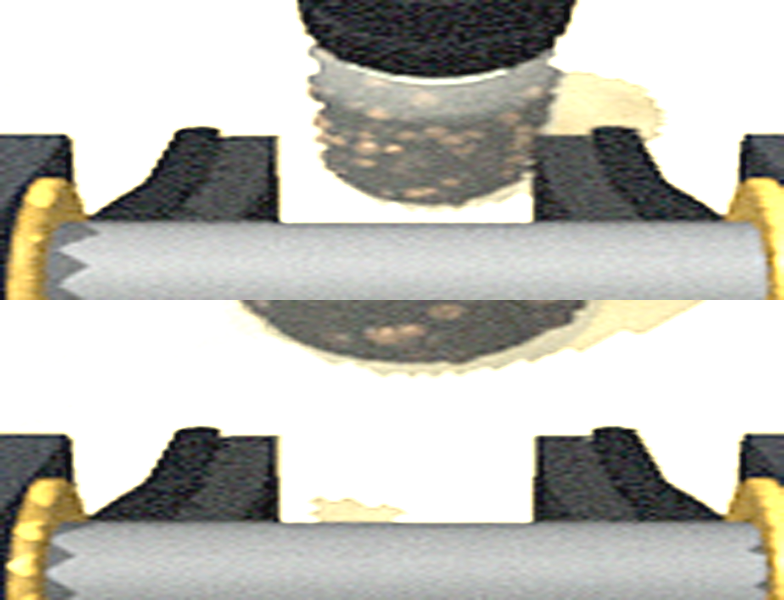

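View pics/z6t.png

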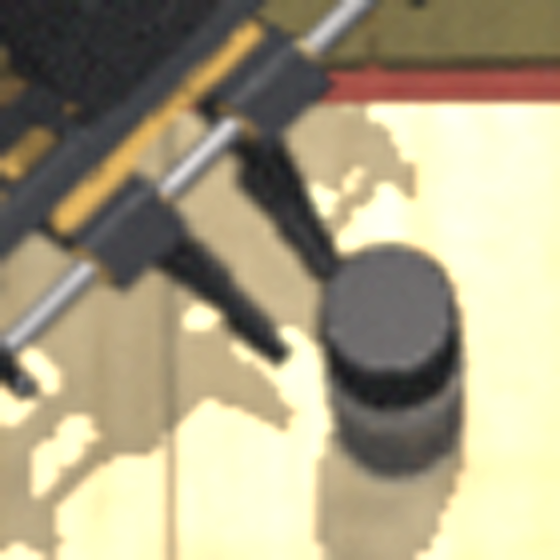

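```bash
python3 - <<'E'
from h import *
np.set_printoptions(precision=4,suppress=True)
g=dict(np.load("top0.npz"));e=np.array([.6783,.0611,.0289]); C=R.from_quat([-.354,.855,-.147,-.35])
for px in ((173.7,295.9),(172,295)):
  for z in (.0,.01,.02,.03):
    p=pt(g,px,z=z);print(z,p,C.inv().apply(p-e))
# shadows
E
```

```text
0.0 [0.6777 0.0732 0.    ] [-0.0261  0.0091  0.0149]
0.01 [0.6752 0.0727 0.01  ] [-0.0175  0.0105  0.0092]
0.02 [0.6727 0.0722 0.02  ] [-0.009   0.0118  0.0036]
0.03 [0.6702 0.0716 0.03  ] [-0.0004  0.0132 -0.002 ]
0.0 [0.6822 0.0755 0.    ] [-0.0295  0.0075  0.0115]
0.01 [0.6797 0.075  0.01  ] [-0.0209  0.0089  0.0059]
0.02 [0.6772 0.0744 0.02  ] [-0.0124  0.0102  0.0003]
0.03 [0.6746 0.0739 0.03  ] [-0.0038  0.0116 -0.0053]
```

```bash
python3 -m inch '[[[-0.006,0,-0.006],[0,0,0],0.022],[[-0.005,0,-0.005],[0,0,0],0.022],[[-0.002,0,0.002],[0,0,0],0.022],[[-0.002,0,0.002],[0,0,0],0.022],[[0,0,0],[0,0,0],0.022]]'
python3 - <<'E'
from h import *
np.set_printoptions(precision=4,suppress=True)
rel(goal(45,45))
f=grab_frame('wrist');save(f,'w6')
P=cloud(f)
for r in (234,236,238,240): print(r,[np.round(P[r,c],3) for c in (288,292,349,353)])
E
```

```text
time: 7.7
eef_pos: [0.6809, 0.0642, 0.0219]
orientation: [-0.354, 0.855, -0.147, -0.35]
contact_force: [-0.3, 0.4, 0.2]
gripper_width: 0.022
t 7.7 p [0.6809 0.0642 0.0219] F [-0.33  0.36  0.21] w 0.022 q [ 0.44  1.02  0.41  0.25 -1.7  -1.29]
rotvec deg tool [-0.14  0.35 -0.04]
234 [array([0.692, 0.053, 0.037]), array([ 0.681,  0.04 , -0.   ]), array([ 0.657,  0.063, -0.001]), array([0.656, 0.066, 0.001])]
236 [array([0.693, 0.054, 0.038]), array([0.69 , 0.054, 0.035]), array([0.671, 0.073, 0.034]), array([0.669, 0.075, 0.034])]
238 [array([0.694, 0.056, 0.041]), array([0.691, 0.055, 0.036]), array([0.672, 0.075, 0.036]), array([0.671, 0.076, 0.037])]
240 [array([0.695, 0.057, 0.042]), array([0.693, 0.057, 0.038]), array([0.674, 0.076, 0.038]), array([0.672, 0.077, 0.038])]
```

```bash
python3 -m inch '[[[-0.003,0,0.003],[0,0,0],0.022],[[-0.003,0,0.003],[0,0,0],0.022],[[-0.003,0,0.003],[0,0,0],0.022],[[0,0,0],[0,0,0],0.022]]'
python3 - <<'E'
from h import *
np.set_printoptions(precision=4,suppress=True)
rel(goal(45,45))
f=grab_frame('wrist');save(f,'w7')
P=cloud(f)
for r in (236,238,240): print(r,[np.round(P[r,c],3) for c in (288,292,349,353)])
E
```

```text
time: 8.15
eef_pos: [0.6805, 0.0637, 0.0083]
orientation: [-0.354, 0.855, -0.146, -0.351]
contact_force: [-0.2, -0.4, 0.6]
gripper_width: 0.0223
t 8.15 p [0.6805 0.0637 0.0083] F [-0.22 -0.43  0.62] w 0.0223 q [ 0.44  1.04  0.41  0.25 -1.69 -1.29]
rotvec deg tool [-0.1   0.32 -0.05]
236 [array([0.692, 0.054, 0.025]), array([0.69 , 0.053, 0.021]), array([0.67 , 0.073, 0.02 ]), array([0.669, 0.074, 0.021])]
238 [array([0.694, 0.055, 0.028]), array([0.691, 0.055, 0.023]), array([0.672, 0.074, 0.022]), array([0.671, 0.075, 0.023])]
240 [array([0.694, 0.056, 0.028]), array([0.692, 0.056, 0.024]), array([0.673, 0.075, 0.024]), array([0.672, 0.077, 0.025])]
```

View pics/w7.png

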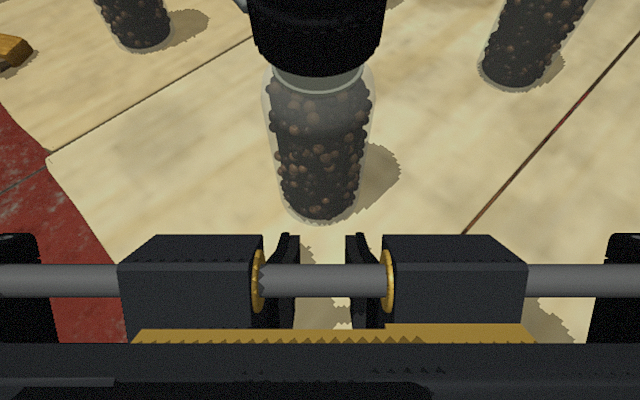

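```bash
python3 -m inch '[[[0.004,0,0.004],[0,0,0],0.022],[[0.004,0,0.004],[0,0,0],0.022],[[0.003,0,0.003],[0,0,0],0.022],[[0.003,0,0.003],[0,0,0],0.022],[[0.003,0,0.003],[0,0,0],0.022],[[0.003,0,0.003],[0,0,0],0.022]]'
python3 - <<'E'
from h import *
rel(goal(45,45))
f=grab_frame('wrist');save(f,'w8')
f=grab_frame('top');print(jar(f))
f=grab_frame('scene');print(jar(f))
E
```

```text
time: 8.8
eef_pos: [0.6603, 0.0428, 0.0089]
orientation: [-0.354, 0.855, -0.147, -0.348]
contact_force: [0.5, 0.4, -0.3]
gripper_width: 0.0224
t 8.8 p [0.6603 0.0428 0.0089] F [ 0.52  0.45 -0.28] w 0.0224 q [ 0.42  0.99  0.3   0.25 -1.62 -1.3 ]
rotvec deg tool [-0.22  0.58 -0.08]
[6.438e-01 2.970e-02 1.443e-01 2.300e+02]
[6.437e-01 2.860e-02 1.448e-01 2.320e+02]
```

View pics/w8.png

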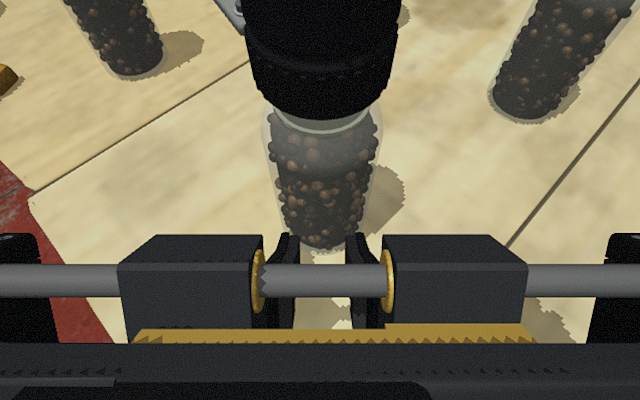

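```bash
python3 -m inch '[[[0.004,0,0.0045],[0,0.4,0],0.022],[[0.005,0,0.005],[0,0,0],0.022],[[0.005,0,0.005],[0,0,0],0.022],[[0.005,0,0.005],[0,0,0],0.022],[[0.005,0,0.005],[0,0,0],0.022],[[0.005,0,0.005],[0,0,0],0.022]]'
python3 - <<'E'
from h import *
rel(goal(45,45))
f=grab_frame('wrist');save(f,'w9')
f=grab_frame('top');print(jar(f,.62,.005,.06))
f=grab_frame('scene');print(jar(f,.62,.005,.06))
E
```

```text
time: 9.55
eef_pos: [0.6299, 0.012, 0.0087]
orientation: [-0.354, 0.854, -0.148, -0.351]
contact_force: [1.6, 1.1, 0.9]
gripper_width: 0.0221
t 9.55 p [0.6299 0.012  0.0087] F [1.57 1.11 0.87] w 0.0221 q [ 0.41  0.94  0.17  0.27 -1.54 -1.3 ]
rotvec deg tool [-0.33  0.21 -0.08]
[ 6.135e-01 -2.100e-03  1.437e-01  2.390e+02]
[ 6.129e-01 -2.200e-03  1.452e-01  2.090e+02]
```

View pics/w9.png

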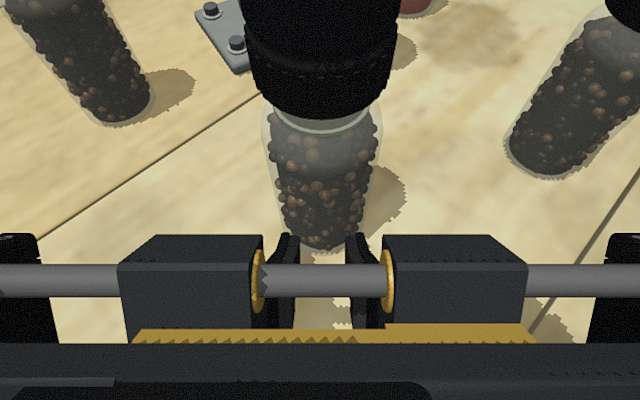

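```bash
python3 -m inch '[[[0.005,0,0.005],[0,0,0],0.022],[[0.005,-0.0005,0.005],[0,0,0],0.022],[[0.005,0,0.005],[0,0,0],0.022],[[0.005,-0.0005,0.005],[0,0,0],0.022],[[0.005,0,0.005],[0,0,0],0.022],[[0.005,-0.0005,0.005],[0,0,0],0.022],[[0.005,0,0.005],[0,0,0],0.022],[[0.005,-0.0005,0.005],[0,0,0],0.022]]'
python3 - <<'E'
from h import *
rel(goal(45,45))
f=grab_frame('wrist');save(f,'w10')
f=grab_frame('top');save(f,'t10');print(jar(f,.575,-.045,.05))
f=grab_frame('scene');save(f,'s10');print(jar(f,.575,-.045,.05))
E
```

```text
time: 10.5
eef_pos: [0.5895, -0.032, 0.0087]
orientation: [-0.355, 0.854, -0.149, -0.35]
contact_force: [1.0, 1.1, -0.6]
gripper_width: 0.0222
t 10.5 p [ 0.5895 -0.032   0.0087] F [ 1.04  1.13 -0.61] w 0.0222 q [ 0.37  0.87 -0.    0.3  -1.44 -1.31]
rotvec deg tool [-0.41  0.29 -0.08]
[ 5.733e-01 -4.550e-02  1.438e-01  2.410e+02]
[ 5.718e-01 -4.700e-02  1.450e-01  1.910e+02]
```

View pics/w10.png

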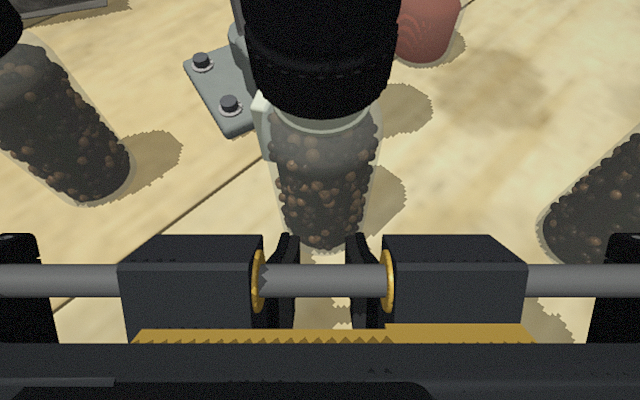

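View pics/t10.png

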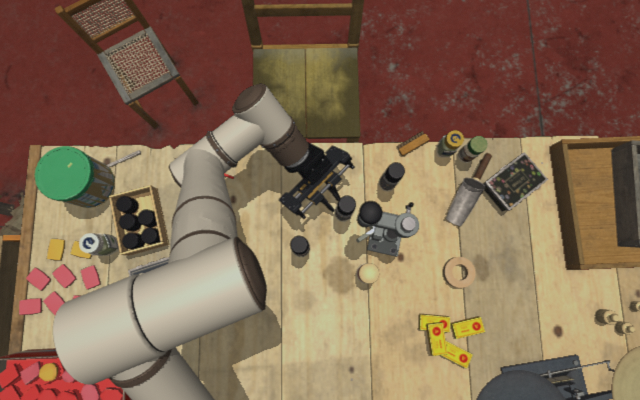

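```bash
python3 -m inch '[[[0.005,0,0.005],[0,0,0],0.022],[[0.005,0,0.005],[0,0,0],0.022],[[0.005,0,0.005],[0,0,0],0.022],[[0.005,0,0.005],[0,0,0],0.022],[[0.003,0,0.003],[0,0,0],0.022]]'
python3 - <<'E'
from h import *
rel(goal(45,45))
f=grab_frame('wrist');save(f,'w11')
f=grab_frame('top');print(jar(f,.547,-.07,.05))
f=grab_frame('scene');print(jar(f,.547,-.07,.05))
E
```

```text
time: 11.15
eef_pos: [0.566, -0.0562, 0.0086]
orientation: [-0.355, 0.854, -0.149, -0.349]
contact_force: [1.6, 0.9, -0.6]
gripper_width: 0.0219
t 11.15 p [ 0.566  -0.0562  0.0086] F [ 1.61  0.86 -0.56] w 0.0219 q [ 0.35  0.84 -0.09  0.31 -1.38 -1.31]
rotvec deg tool [-0.48  0.35 -0.08]
[ 5.507e-01 -6.170e-02  1.441e-01  1.290e+02]
[ 5.505e-01 -7.090e-02  1.448e-01  1.590e+02]
```

View pics/w11.png

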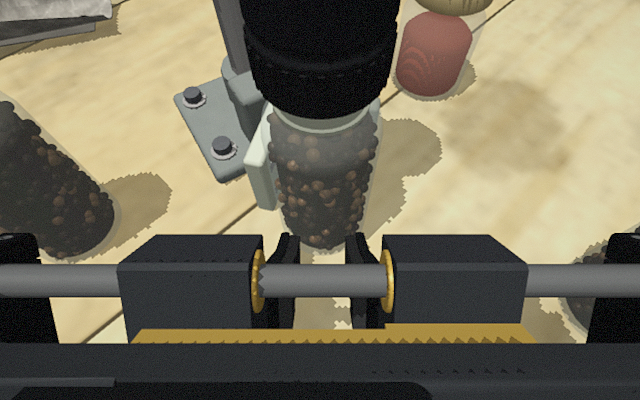

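```bash
python3 -m inch '[[[0.003,0,0.003],[0,0,0],0.022],[[0.003,0,0.003],[0,0,0],0.022],[[0.002,0,0.002],[0,0,0],0.022]]'; python3 -m inch '[[[0.0015,0,0.0015],[0,0,0],0.022],[[0.0015,0,0.0015],[0,0,0],0.022]]'
python3 - <<'E'
from h import *
rel(goal(45,45))
f=grab_frame('wrist');save(f,'w12')
E
```

```text
time: 11.6
eef_pos: [0.5586, -0.0641, 0.0083]
orientation: [-0.355, 0.854, -0.149, -0.349]
contact_force: [1.6, 2.0, 1.0]
gripper_width: 0.0219
time: 11.8
eef_pos: [0.5556, -0.0673, 0.0084]
orientation: [-0.355, 0.854, -0.15, -0.349]
contact_force: [1.7, 2.1, 0.4]
gripper_width: 0.0219
t 11.8 p [ 0.5556 -0.0673  0.0084] F [1.75 2.14 0.43] w 0.0219 q [ 0.34  0.82 -0.13  0.32 -1.35 -1.32]
rotvec deg tool [-0.57  0.43 -0.07]
```

View pics/w12.png

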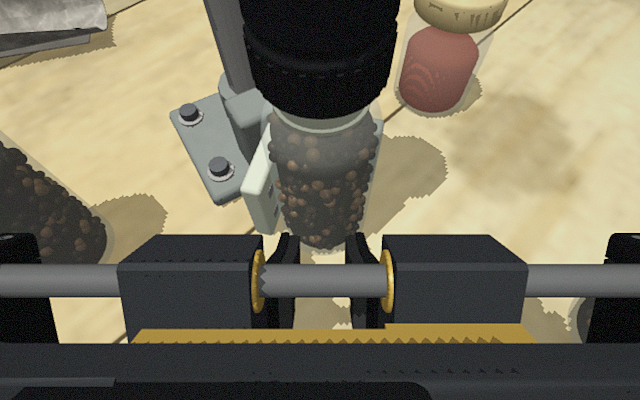

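```bash
python3 -m inch '[[[0.0015,0,0.0015],[0,0,0],0.022],[[0.0015,0,0.0015],[0,0,0],0.022]]'; python3 -m inch '[[[0.001,0,0.001],[0,0,0],0.022]]';python3 -m inch '[[[0.001,0,0.001],[0,0,0],0.022]]'
```

```text
time: 12.05
eef_pos: [0.5527, -0.0702, 0.0083]
orientation: [-0.355, 0.855, -0.149, -0.348]
contact_force: [2.0, 4.4, 1.1]
gripper_width: 0.0218
time: 12.15
eef_pos: [0.5521, -0.0708, 0.0083]
orientation: [-0.356, 0.855, -0.149, -0.347]
contact_force: [1.7, 4.7, 1.8]
gripper_width: 0.0218
time: 12.25
eef_pos: [0.5517, -0.0712, 0.0083]
orientation: [-0.356, 0.855, -0.149, -0.346]
contact_force: [2.5, 5.7, 1.7]
gripper_width: 0.022
```

```bash
python3 -m inch '[[[0.0015,0,0.0015],[0,0,0],0.022]]'
python3 - <<'E'
from h import *
rel(goal(45,45))
f=grab_frame('wrist');save(f,'w13')
g=grab_frame('scene')
print([(np.round(o['position'],0),round(o['confidence'],2),np.round(pt(g,o['position'],z=0.),4)) for o in nets.place_of(g,'grinder')[:2]])
c=cv2.resize(g["img"][140:260,220:340],None,fx=5,fy=5,interpolation=cv2.INTER_CUBIC)
cv2.imwrite("pics/s13.png",c[:,:,::-1])
# side fit: points of jar 85..140mm high
for n,F in (("s",g),("w",f)):
    P=cloud(F).reshape(-1,3)
    m=(np.hypot(P[:,0]-.536,P[:,1]+.083)<.035)&(P[:,2]>.092)&(P[:,2]<.135)
    Q=P[m]; 
    from scipy.optimize import least_squares
    if len(Q)>20:
        r=least_squares(lambda v:np.hypot(Q[:,0]-v[0],Q[:,1]-v[1])-.0205,[.536,-.083],loss="soft_l1",f_scale=.002); print(n,len(Q),r.x)
E
```

```text
time: 12.35
eef_pos: [0.5515, -0.0716, 0.0082]
orientation: [-0.356, 0.856, -0.149, -0.344]
contact_force: [3.3, 8.9, 2.4]
gripper_width: 0.0217
t 12.35 p [ 0.5515 -0.0716  0.0082] F [3.31 8.88 2.43] w 0.0217 q [ 0.34  0.81 -0.16  0.33 -1.33 -1.32]
rotvec deg tool [-0.75  0.9  -0.07]
[(array([221., 284.]), 0.94, array([ 0.5377, -0.0839,  0.    ]))]
s 161 [ 0.53408295 -0.08453526]
w 16813 [ 0.53619779 -0.08481477]
```

View pics/s13.png

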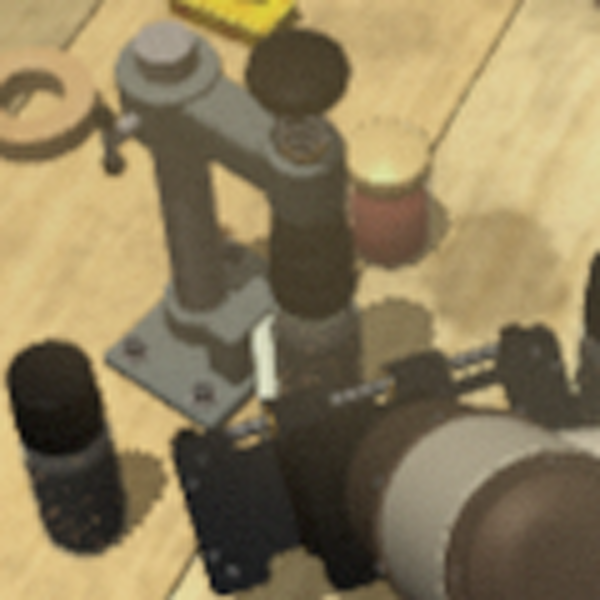

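View pics/w13.png

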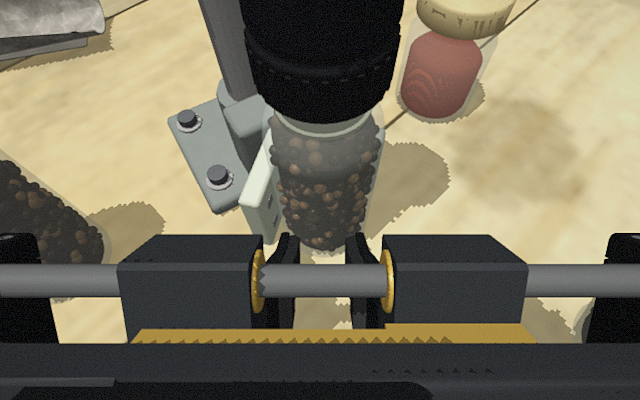

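```bash
python3 -m inch '[[[-0.003,0,-0.003],[0,0,0],0.022],[[-0.006,0,-0.006],[0,0,0],0.022],[[-0.01,0,-0.01],[0,0,0],0.022],[[-0.014,0,-0.014],[0,0,0],0.022],[[-0.014,0,-0.014],[0,0,0],0.022],[[-0.01,0,-0.01],[0,0,0],0.022],[[0.015,0,-0.015],[0,0,0],0],[[0.025,0,-0.025],[0,0,0],0],[[0.025,0,-0.025],[0,0,0],0],[[0.025,0,-0.025],[0,0,0],0],[[0.025,0,-0.025],[0,0,0],0],[[0.025,0,-0.025],[0,0,0],0],[[0.025,0,-0.025],[0,0,0],0]]'
python3 - <<'E'
from h import *
rel(goal(45,0),[.5362,-.083,.31])
f=grab_frame('scene');save(f,'s14')
P=cloud(f).reshape(-1,3)
from scipy.optimize import least_squares
m=(np.hypot(P[:,0]-.536,P[:,1]+.083)<.035)&(P[:,2]>.092)&(P[:,2]<.135);Q=P[m]
r=least_squares(lambda v:np.hypot(Q[:,0]-v[0],Q[:,1]-v[1])-.0205,[.536,-.083],loss="soft_l1",f_scale=.002); print(len(Q),r.x)
for n in ('grinder','press','press_knob'): print(n,[(np.round(o['position'],1),round(o['confidence'],2),np.round(pt(f,o['position'],z=.262 if 'k' in n else 0.),4)) for o in nets.place_of(f,n)[:2]])
E
```

```text
time: 13.8
eef_pos: [0.6021, -0.0149, 0.2413]
orientation: [-0.353, 0.848, -0.147, -0.367]
contact_force: [-0.0, 0.3, -0.1]
gripper_width: 0.0005
t 13.8 p [ 0.6021 -0.0149  0.2413] F [-0.03  0.31 -0.13] w 0.0005 q [ 0.38  0.69  0.25  0.3  -1.89 -1.19]
rotvec deg tool [  0.54 -46.51   0.15]
shift in goal axes [ 0.0948 -0.0016 -0.0687]
shift in tool [ 0.1151 -0.0011  0.0214]
1 [ 0.53578474 -0.08270007]
grinder [(array([220.7, 288.9]), 0.44, array([ 0.531 , -0.0728,  0.    ]))]
press []
press_knob [(array([149.3, 280.4]), 0.9, array([ 0.5286, -0.0847,  0.262 ]))]
```

View pics/s14.png

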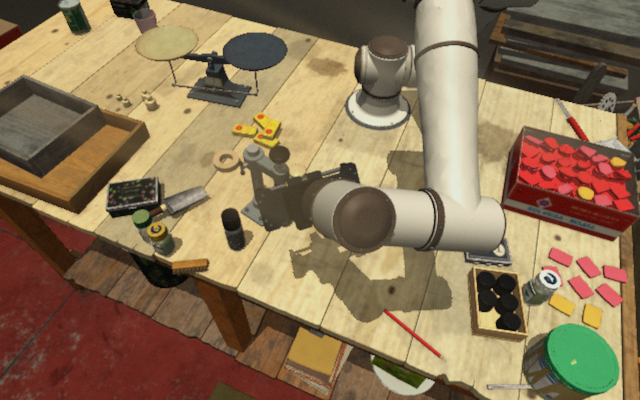

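```bash
python3 -m inch '[[[0.025,0,-0.025],[0,0,0],0],[[0.025,0,-0.025],[0,0,0],0],[[0.015,0,-0.015],[0,0,0],0],[[0,0,0],[0.1,-7.8,0],0],[[0,0,0],[0.1,-7.8,0],0],[[0,0,0],[0.1,-7.8,0],0],[[0,0,0],[0.1,-7.8,0],0],[[0,0,0],[0.1,-7.8,0],0],[[0,0,0],[0.1,-7.5,0],0],[[0,0,0],[0,0,0],0]]'
python3 - <<'E'
from h import *
rel(goal(45,0),[.5362,-.083,.31])
f=grab_frame('wrist');save(f,'w15')
f=grab_frame('scene');save(f,'s15')
P=cloud(f).reshape(-1,3)
m=(np.hypot(P[:,0]-.536,P[:,1]+.083)<.035)&(P[:,2]>.092)&(P[:,2]<.135);Q=P[m]
from scipy.optimize import least_squares
r=least_squares(lambda v:np.hypot(Q[:,0]-v[0],Q[:,1]-v[1])-.0205,[.536,-.083],loss="soft_l1",f_scale=.002); print(len(Q),r.x)
E
```

```text
time: 15.0
eef_pos: [0.6006, -0.0125, 0.3124]
orientation: [-0.382, 0.924, 0.011, -0.009]
contact_force: [0.4, -0.4, -0.0]
gripper_width: 0.0003
t 15.0 p [ 0.6006 -0.0125  0.3124] F [ 0.43 -0.44 -0.  ] w 0.0003 q [ 0.24  0.31  0.14 -0.02 -1.42 -1.02]
rotvec deg tool [ 1.53 -0.53 -0.07]
shift in goal axes [ 0.0954 -0.0043  0.0024]
shift in tool [ 0.0954 -0.0045  0.0032]
159 [ 0.53426956 -0.08463142]
```

View pics/w15.png

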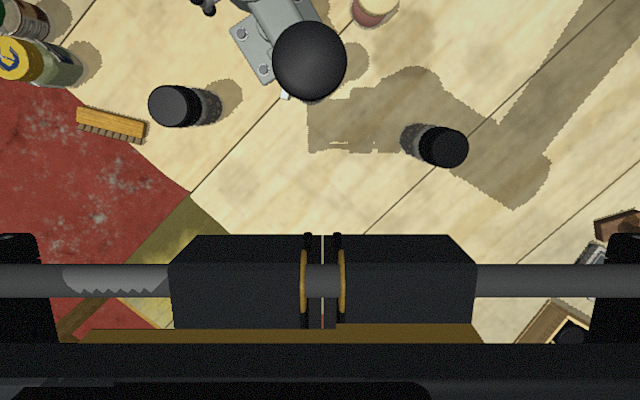

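View pics/s15.png

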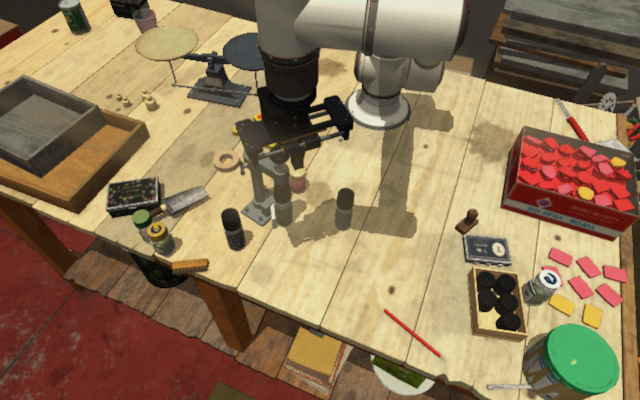

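```bash
python3 -m inch '[[[0.025,-0.001,0],[1.5,-0.5,0],0],[[0.025,-0.001,0],[0,0,0],0],[[0.025,-0.001,0],[0,0,0],0],[[0.016,-0.001,0],[0,0,0],0],[[0,0,0],[0,0,0],0]]'
python3 - <<'E'
from h import *
np.set_printoptions(precision=4,suppress=True)
rel(goal(45,0),[.5362,-.083,.31])
f=grab_frame('wrist');save(f,'w16')
g=grab_frame('scene'); c=cv2.resize(g["img"][70:250,200:360],None,fx=4,fy=3.3,interpolation=cv2.INTER_CUBIC); cv2.imwrite("pics/s16.png",c[:,:,::-1])
P=cloud(f).reshape(-1,3);T=P[(np.abs(P[:,2]-.261)<.008)&(np.hypot(P[:,0]-.536,P[:,1]+.083)<.04)]
print("knob circ",len(T), cv2.minEnclosingCircle(T[:,:2].astype(np.float32)) if len(T) else 0, np.median(T[:,2]) if len(T) else 0)
E
```

```text
time: 15.6
eef_pos: [0.5393, -0.0776, 0.3009]
orientation: [-0.385, 0.923, 0.001, -0.015]
contact_force: [0.2, -0.5, 0.3]
gripper_width: 0.0006
t 15.6 p [ 0.5393 -0.0776  0.3009] F [ 0.22 -0.54  0.31] w 0.0006 q [ 0.16  0.21 -0.02  0.   -1.36 -0.94]
rotvec deg tool [ 0.78 -1.52  0.35]
shift in goal axes [ 0.006  -0.0016 -0.0091]
shift in tool [ 0.0063 -0.0014 -0.0089]
knob circ 3538 ((0.5364612340927124, -0.08423645794391632), 0.02304559014737606) 0.26194801118571787
```

View pics/w16.png

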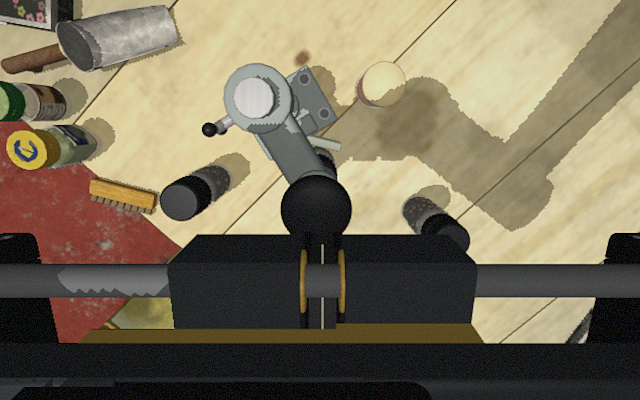

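View pics/s16.png

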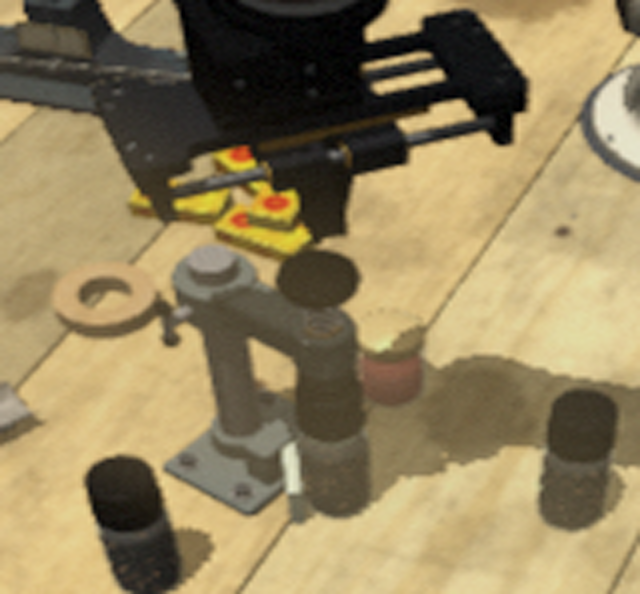

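```bash
python3 -m inch '[[[0.007,-0.001,0],[0.7,-1.5,0.3],0],[[0,0,0.012],[0,0,0],0],[[0,0,0.012],[0,0,0],0],[[0,0,0],[0,0,0],0]]'
python3 - <<'E'
from h import *
rel(goal(45,0),[.5365,-.0842,.255])
g=grab_frame('scene'); c=cv2.resize(g["img"][70:250,200:360],None,fx=4,fy=3.3,interpolation=cv2.INTER_CUBIC); cv2.imwrite("pics/s17.png",c[:,:,::-1])
E
```

```text
time: 16.1
eef_pos: [0.5388, -0.0799, 0.2726]
orientation: [-0.385, 0.923, 0.001, -0.002]
contact_force: [0.9, -0.3, -0.2]
gripper_width: 0.0005
t 16.1 p [ 0.5388 -0.0799  0.2726] F [ 0.94 -0.27 -0.16] w 0.0005 q [ 0.15  0.21 -0.09 -0.   -1.27 -0.93]
rotvec deg tool [ 0.2  -0.12  0.26]
shift in goal axes [ 0.0047 -0.0014  0.0176]
shift in tool [ 0.0047 -0.0015  0.0176]
```

View pics/s17.png

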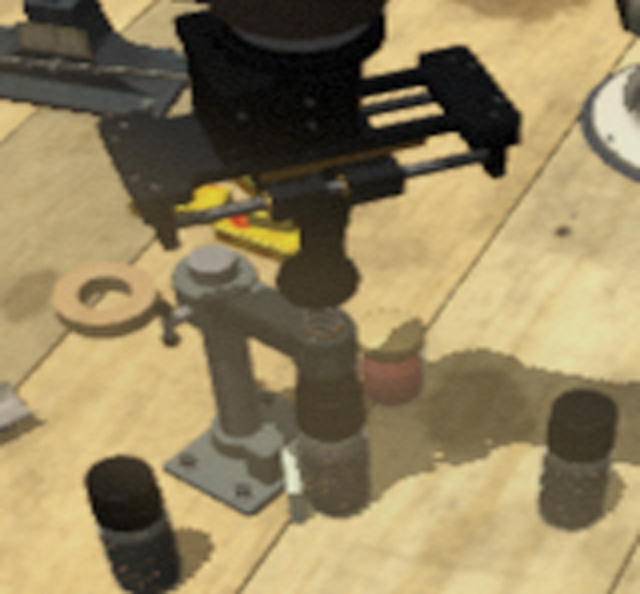

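```bash
python3 -m inch '[[[0.005,-0.0015,0],[0,0,0],0],[[0,0,0.004],[0,0,0],0],[[0,0,0.004],[0,0,0],0]]';python3 -m inch '[[[0,0,0.004],[0,0,0],0]]';python3 -m inch '[[[0,0,0.003],[0,0,0],0]]';python3 -m inch '[[[0,0,0.003],[0,0,0],0]]'
```

```text
time: 16.45
eef_pos: [0.5379, -0.0845, 0.2653]
orientation: [-0.385, 0.923, 0.0, -0.001]
contact_force: [-0.0, 0.1, 0.3]
gripper_width: 0.0004
time: 16.55
eef_pos: [0.5379, -0.0845, 0.2611]
orientation: [-0.385, 0.923, 0.0, -0.001]
contact_force: [-1.5, -0.3, -0.8]
gripper_width: 0.0004
time: 16.65
eef_pos: [0.5378, -0.0845, 0.2578]
orientation: [-0.385, 0.923, 0.0, -0.001]
contact_force: [0.1, 0.2, 0.3]
gripper_width: 0.0003
time: 16.75
eef_pos: [0.5378, -0.0846, 0.2547]
orientation: [-0.385, 0.923, 0.0, -0.001]
contact_force: [-1.0, 0.1, 2.6]
gripper_width: 0.0004
```

```bash
python3 -m inch '[[[0,0,0.004],[0,0,0],0]]';python3 -m inch '[[[0,0,0.004],[0,0,0],0]]';python3 -m inch '[[[0,0,0.003],[0,0,0],0]]';python3 -m inch '[[[0,0,0.003],[0,0,0],0]]'
```

```text
time: 16.85
eef_pos: [0.5379, -0.0846, 0.2513]
orientation: [-0.385, 0.923, 0.0, -0.0]
contact_force: [-1.2, 0.1, 3.7]
gripper_width: 0.0006
time: 16.95
eef_pos: [0.5379, -0.0846, 0.2476]
orientation: [-0.385, 0.923, -0.0, -0.0]
contact_force: [-2.2, 0.5, 8.1]
gripper_width: 0.0003
time: 17.05
eef_pos: [0.5379, -0.0846, 0.2456]
orientation: [-0.386, 0.923, -0.0, 0.0]
contact_force: [-4.2, 2.8, 7.7]
gripper_width: 0.0007
time: 17.15
eef_pos: [0.5379, -0.0846, 0.2439]
orientation: [-0.386, 0.923, -0.001, 0.001]
contact_force: [-3.8, 1.8, 8.4]
gripper_width: 0.0003
```

```bash
python3 -m inch '[[[0,0,0.004],[0,0,0],0],[[0,0,0.004],[0,0,0],0]]';python3 -m inch '[[[0,0,0.004],[0,0,0],0]]';python3 -m inch '[[[0,0,0.004],[0,0,0],0]]'
```

```text
time: 17.35
eef_pos: [0.5379, -0.0846, 0.239]
orientation: [-0.386, 0.922, -0.002, 0.002]
contact_force: [-3.0, 1.9, 8.8]
gripper_width: 0.0005
time: 17.45
eef_pos: [0.538, -0.0847, 0.2376]
orientation: [-0.387, 0.922, -0.002, 0.002]
contact_force: [-7.2, 6.1, 19.4]
gripper_width: 0.0005
time: 17.55
eef_pos: [0.5381, -0.0847, 0.2376]
orientation: [-0.387, 0.922, -0.003, 0.003]
contact_force: [-9.0, 5.4, 21.0]
gripper_width: 0.0008
```

```bash
python3 -m inch '[[[0,0,0.003],[0,0,0],0],[[0,0,0.003],[0,0,0],0]]'; python3 -m inch '[[[0,0,-0.003],[0,0,0],0],[[0,0,-0.006],[0,0,0],0],[[0,0,-0.01],[0,0,0],0],[[0,0,-0.015],[0,0,0],0],[[0,0,-0.03],[0,0,0],0],[[0,0,-0.03],[0,0,0],0],[[-0.03,0,0],[0,0,0],0],[[-0.04,0,0],[0,0,0],0],[[-0.04,0,0],[0,0,0],0],[[-0.02,0,0],[0,0,0],0],[[0,0,0],[0,0,0],0]]'
python3 - <<'E'
from h import *
rel()
from scipy.optimize import least_squares
f=grab_frame('wrist');save(f,'w18')
g=grab_frame('scene');t=grab_frame('top')
for n,F in (("s",g),("w",f),("t",t)):
    P=cloud(F).reshape(-1,3)
    Q=P[(np.hypot(P[:,0]-.536,P[:,1]+.083)<.035)&(P[:,2]>.082)&(P[:,2]<.125)]
    if len(Q)>20: print(n,len(Q),least_squares(lambda v:np.hypot(Q[:,0]-v[0],Q[:,1]-v[1])-.0205,[.536,-.083],loss="soft_l1",f_scale=.002).x)
    K=P[(np.hypot(P[:,0]-.536,P[:,1]+.083)<.03)&(P[:,2]>.2)]; print(" knob z",np.percentile(K[:,2],[50,90]) if len(K) else 0)
    for nm,x,y in (("fa",.486,.062),("fb",.65,-.16)): print(nm,jar(F,x,y,.045))
    Q=P[(np.hypot(P[:,0]-.421,P[:,1]+.097)<.045)&(P[:,2]>.07)&(P[:,2]<.085)];print("saf",np.round((Q.min(0)+Q.max(0))/2,4) if len(Q) else None)
c=cv2.resize(g["img"][130:270,190:370],None,fx=4.4,fy=4.2,interpolation=cv2.INTER_CUBIC); cv2.imwrite("pics/s18.png",c[:,:,::-1])
E
```

```text
time: 17.75
eef_pos: [0.538, -0.0847, 0.2377]
orientation: [-0.388, 0.922, -0.005, 0.005]
contact_force: [-4.9, 2.7, 12.0]
gripper_width: 0.0004
time: 18.85
eef_pos: [0.6309, 0.0114, 0.3368]
orientation: [-0.387, 0.922, -0.004, 0.006]
contact_force: [0.3, -0.3, -0.3]
gripper_width: 0.0003
t 18.85 p [0.6309 0.0114 0.3368] F [ 0.33 -0.3  -0.31] w 0.0003 q [ 0.28  0.34  0.23  0.01 -1.45 -1.06]
s 195 [ 0.53439141 -0.08435367]
 knob z [0.22526346 0.26319684]
fa [4.857e-01 6.020e-02 1.361e-01 1.710e+02]
fb [ 6.497e-01 -1.618e-01  1.350e-01  1.970e+02]
saf [ 0.4245 -0.0981  0.0759]
w 245 [ 0.5365852  -0.08372459]
 knob z [0.26129856 0.26291232]
fa [4.863e-01 6.050e-02 1.339e-01 1.254e+03]
fb [ 6.497e-01 -1.616e-01  1.337e-01  1.348e+03]
saf None
t 59 [ 0.53719439 -0.08212309]
 knob z [0.25972934 0.26200823]
fa [4.854e-01 6.190e-02 1.339e-01 2.490e+02]
fb [ 6.504e-01 -1.596e-01  1.339e-01  2.270e+02]
saf [ 0.421  -0.0964  0.0748]
```

View pics/s18.png

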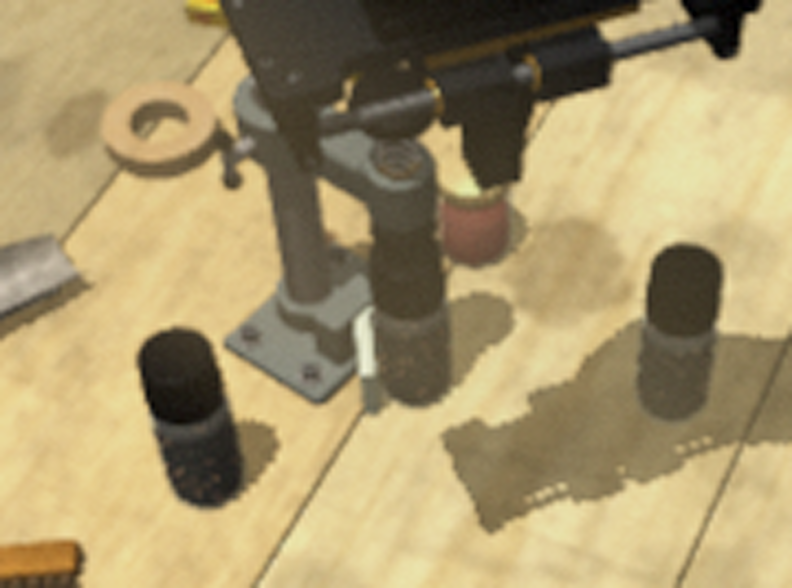

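View pics/w18.png

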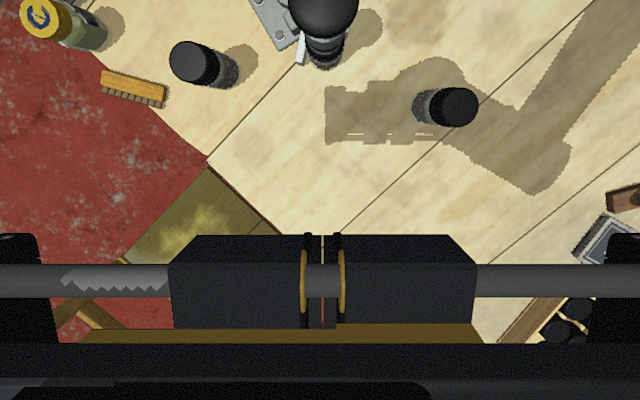

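```bash
python3 -c "
from station import bot
print(bot.close_job())"
```

```text
the job is handed in; nothing more can be done
None
```

I pushed the proud-topped jar low on its glass with two slightly opened fingertips, so it slid upright into the V of the press. I then closed the fingers above the knob, pressed it down until it stopped, let it come back up, backed away and handed the job in at about 19 s.

- **Seating:** after the press, the camera fits put the jar 1 to 2 mm from the press axis. It was upright, and the force as it seated was about 9 N.
- **Top driven home:** the push force jumped at about 8 mm of travel, where the pad meets the top. The knob then stopped hard at about 18 mm, which matches the top being home. No white neck shows in the last scene picture, though the arm of the press hides part of that view.
- **Ram:** the knob is back at about 262 mm, its rest height.
- **Other jars:** the two finished jars measured within 2 mm of where they started. The small jar read unchanged from the top camera; the scene camera showed about 4 mm, in a view where the gripper partly hid it.
- **Disagreement:** in the cameras the fingertips were about 31 mm further back than the description says, roughly 6 mm behind the TCP instead of 25 mm ahead. I lowered the tool to allow for this, and the height at which it met the knob confirmed it. Before I noticed, the fingers may have just touched the jar about 39 mm up. The jar did not move or tip.

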